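Open the key-operated oil valve

TASK

Take the red-handled valve key out of its stand and push its hexagonal tip fully home into the recess of the grey knob on the sloping steel valve box, collar flat against the knob. Then, with the key, turn the knob clockwise until its white pointer stands well inside the green arc, and let go, leaving the key fully seated in the knob. Touch the valve box and knob with the key only, and do not disturb the small dish, the tin or the burner cap standing near.

Things in the scene. Friction and masses are not known exactly. Their poses are not given: they have to be found in the camera images.
- valve_key: Valve key, 90 mm long, 0.16 kg, upright in its stand. Origin: centre of the tip's end; z runs from tip to handle. Steel hexagon tip z 0-22 mm, 16 mm across flats (two corners on the x axis), first 4 mm tapered; dark collar z 22-28 mm, 34 mm diameter; shank 14 mm diameter; flat red paddle z 46-90 mm, 46 mm wide along x, 14 mm thick along y (grip across y).
- key_collar (a point): Centre of the underside of the key's collar (22 mm up the key from the tip's end); axes as the key's. It meets knob_socket when the key is home.
- knob_socket (a point): Centre of the recess's mouth in the knob's flat outer face, about 95 mm above the worktop; turns with the knob. z: out along the knob's axis, 35 degrees from vertical towards the box's front; x: two hexagon corners; +y: the pointer. Recess 17.4 mm across flats, 24 mm deep, mouth chamfered 3 mm. Knob 57 mm diameter, 27 mm proud of the sloping face.
- valve_knob (a joint): Knob angle, rad; grows clockwise as seen from outside, looking at the knob. Red arc (shut) 0 to 0.5, green arc (open) 1.1 to 1.5, stop at 1.5. It stays where it is left.
- valve_box: Fixed stainless wedge-shaped box, 155 x 170 x 114 mm high; its face slopes up away from the front at 35 degrees and carries the knob at its middle. Origin: centre of its underside; front is -x.
- key_stand: Fixed stand for the key: dark round foot 84 mm diameter, grey tube 46 mm diameter with a round 22 mm bore, top at 40 mm; the key's collar rests on the top. Origin: centre of its underside.
- ramekin: Small white ribbed dish, 68 mm diameter, 38 mm high, left of the valve box; bystander. Origin: centre of its underside.
- tin: Food tin, 58 mm diameter, 72 mm high, right of the valve box; bystander. Origin: centre of its underside.
- burner_cap: Black round cast burner cap, 72 mm diameter, 20 mm high, behind the key stand; bystander. Origin: centre of its underside.
There are look-alikes about, which are no part of the job. What is shaped like the valve_key but turquoise is not meant.

How it is judged:
On the way, in this order (a step that is already met when the one before it is completed fails the run):
1. the key's tip is fully home in the knob's recess (distance between key_collar and knob_socket below 0.005 m and angle between the z axis of valve_key and the z axis of knob_socket, either way round below 0.14 rad), for 0.2 s.
2. with the key home, the knob is turned until its pointer is in the green arc (all of step 1 and value of joint valve_knob above 1.05 rad), for 0.2 s.
At the end, for the whole second after the job is handed in: The key is fully seated in the knob, released and at rest: collar centre within 5 mm of the recess mouth, key within 8 degrees of the knob's axis; the knob is at 1.05 rad or more (pointer in the green arc); the dish, tin and burner cap stand within 20 mm of where they were (all of step 2 and linear speed of valve_key below 0.02 m/s and distance of each of ramekin, tin, burner_cap from where it was at the start of the episode below 0.02 m); the robot touches nothing.
It fails at once if the robot's fingers or arm press on the valve box or its knob (contact force between any of the fingers, the arm and valve_box above 2 N).
It fails at once if the dish, tin or burner cap is shifted by more than 20 mm or tipped (distance of any of ramekin, tin, burner_cap from where it was at the start of the episode above 0.02 m or angle between any of ramekin, tin, burner_cap's own z axis and vertical above 0.3 rad).
It also fails if it takes over 53 s, if anything falls off the work surface, if the arm or the gripper's body presses on something with over 40 N, if the wrist force passes 120 N, or if a joint passes its speed limit or range.

ROBOT

A 6-joint arm with a two-finger parallel gripper is mounted at the origin on a cart in front of the work surface, level with it; the furniture and walls round the work are solid. World frame = base frame: x ahead of the robot, y to its left, z up, the work surface at z = 0. Lengths are in m, angles in rad, forces in N, time in s.
With the tool pointing down it reaches from about 0.25 to 0.775 m from the base axis. Payload 4 kg.
Tool frame: the origin (TCP) lies on the centre line of the jaws, within the pads' length; the fingertips stand robot.tips_ahead ahead of it and the grasp point (between the pads) lies 8 mm behind it (robot.tips_ahead is the distance from the TCP to the fingertips, in m); z points along the fingers, y is the line along which they close (so a half turn about z gives the same grasp; the last joint's range is limited). The gripper opens to 94 mm and grips with 3 to 60 N. Pads are 16 mm wide; open, the fingers measure 119 mm over their backs; the gripper's body (75 mm by 177 mm) begins 78 mm behind the grasp point.
Start: joints at [-0.103, 0.087, 1.371, -0, 1.684, -0.103], TCP at [0.55, -0, 0.217] pointing down, gripper open.
Joint ranges: [-3.1, 3.1], [-0.76, 2.03], [0.27, 2.55], [-1.08, 4.22], [0.17, 2.65], [-2.57, 2.57]. Speed limits (rad/s): [2.79, 2.79, 3.14, 3.14, 3.14, 3.14].

INTERFACE

Orientations are given as [roll, pitch, yaw] about the fixed x, y, z axes, in that order (R = Rz(yaw) Ry(pitch) Rx(roll)).
In Python, from bench import robot, snapshot, close_job, spotter gives the robot as it stands. The module is installed in compiled form; this text tells all that it offers.
- The arm moves only by the tool servo_tool, never from a script. Its argument "commands" is one flat list of numbers, 7 for each row, row after row: the shift along the tool's x, y, z in m, then the turn, a rotation vector about the tool's x, y, z in degrees, then the finger opening in m, from 0 to 0.094. In form: [x, y, z, ax, ay, az, grip, x, y, z, ax, ay, az, grip, ...]. A call has 1 to 10 rows; each row is the pose to reach, as a shift and turn from the pose commanded when the call began, along the tool's axes at that moment; what a row does not reach only later rows make up. A row lasts 1/8 s, in which the tool goes at most 62.5 mm and 10.7 degrees, less where a joint would pass 70% of its speed; a pose out of reach is approached as far as the arm can. A call with a gripper value outside its range is refused whole. The fingers move at their own pace and stop on an object; the grip force is fixed at half the most. Time passes only in rows, so rows that repeat a pose let the fingers close. It gives the time, the measured TCP pose, the force, the opening and the grip force at its end, in the units of the state.
- robot.get_obs(): the state, without advancing time (a new reading comes with each control period).
- snapshot(name): name is "scene" or "side" or "wrist"; returns a dict with "img" (480x640x3 uint8, blue, green, red), "camera_matrix" (3x3 intrinsics, pixels), "extrinsics" (4x4, takes a point from camera to world coordinates); the wrist camera has in their place "hand_eye" (4x4, takes a point from camera to tool coordinates, whose origin is the TCP and whose axes are the flange's). Camera axes: x right, y down, z forward; pixel columns grow to the right and rows downward; lengths in m; the calibration is good to about 2 mm. A picture is of the moment at which its call begins: read the wrist's pose just before it. There is no depth.
- close_job(): hands the job in; it is judged then, once.
Trained networks look in a picture, given as the dict that the camera call returned (one of the last four; its "shot" number tells which), for a name from the list of things; names that differ only in an ending like _2 or _b are one class to them, and where a whole thing is asked for, a point or a joint stands for the part that bears it (a point fixed in the world has none). Each returns a list of dicts, best first, with "conf" (0 to 1); they miss things now and then, are a little off and sometimes report something else, mostly with a low value. They report only what shows in the picture. A call takes as long as a camera call. They do not tell look-alikes from the thing itself.
- spotter.trace(name, picture): "region" (480x640 bool, what is visible of it) and "box" ([left, top, width, height] in pixels, round what is visible of it).
The state is a dict: "time": time; "joint_positions": joint angles; "qvel": joint speeds; "joint_torque": joint torques, N m; "tool_pos": TCP position; "ee_rot": TCP orientation; "wrist_force": force on the tool from outside, world axes, zero at the start; "wrist_torque": the same for the moment, N m; "width": finger opening in m; "finger_force": force on a finger pad.
Only numpy, scipy, OpenCV 4.12 (cv2) and the standard library are available. Lean on these libraries where they do the work, as an engineer would, in place of code of your own. Each camera call takes 0.05 s, during which the arm holds its last target. There are 200 camera calls.

## Working session

There is one attempt and no reset: what is moved stays moved. The work goes in short steps, Python scripts to look and compute and a tool call to move; the robot and the scene stay as the last step left them, time stands still between calls to the robot, and variables do not carry over. Pictures are saved under pics/ and viewed, at most 10 in all, crops included, and the job is handed in when it is done.

Besides the shell and the picture viewer there is one more tool, called by a JSON object that holds its "fn" and its "kwargs". servo_tool: Moves the arm, as the interface text tells. Its arguments: {"type":"object","properties":{"commands":{"type":"array","items":{"type":"number"}}},"required":["commands"]}

```bash
mkdir -p pics; python3 - <<'E'
from bench import robot, snapshot, spotter
import cv2, numpy as np, pickle
o=robot.get_obs(); print(o, getattr(robot,'tips_ahead',None))
for n in ["scene","side"]:
    s=snapshot(n); cv2.imwrite(f"pics/{n}0.png",s["img"]); pickle.dump(s,open(f"{n}0.pkl","wb"))
    print(n,s["camera_matrix"].tolist(),np.round(s["extrinsics"],4).tolist())
    for t in ["valve_key","valve_knob","valve_box","key_stand","ramekin","tin","burner_cap"]:
        print(t,[(round(d["conf"],2),d["box"]) for d in spotter.trace(t,s)])
s=snapshot("wrist"); cv2.imwrite("pics/wrist0.png",s["img"]); print(s["hand_eye"])
E
```

```text
{'time': 0.0, 'joint_positions': array([-1.03084328e-01,  8.79117725e-02,  1.37219470e+00,  2.35568839e-05,
        1.68359509e+00, -1.03106615e-01]), 'qvel': array([ 1.77374888e-03, -8.70951467e-05,  8.19955957e-04, -1.09025131e-03,
       -4.27365725e-04, -1.04300030e-03]), 'joint_torque': array([ 1.28542815e-03, -3.40182602e+01, -3.02423716e+01,  7.18220207e-02,
        3.29729996e-02, -1.13141955e-04]), 'tool_pos': array([5.49493918e-01, 6.43475279e-05, 2.15357989e-01]), 'ee_rot': array([-3.13949736e+00, -2.40344739e-04,  1.57082099e+00]), 'wrist_force': array([-0.70869575,  0.65767806,  0.61574867]), 'wrist_torque': array([ 0.01900318, -0.01271448,  0.01759386]), 'finger_force': 0.0, 'width': 0.09391119557439183} 0.011
scene [[506.4392960753629, 0.0, 305.1904586406311], [0.0, 506.4392960753629, 240.38080170442444], [0.0, 0.0, 1.0]] [[0.6665, -0.3783, 0.6423, -0.2271], [-0.7454, -0.3507, 0.5669, -0.6104], [0.0108, -0.8567, -0.5158, 0.6824], [0.0, 0.0, 0.0, 1.0]]
valve_key [(0.64, [233.6, 218.2, 21.9, 29.5]), (0.55, [181.0, 221.5, 20.9, 39.2])]
valve_knob [(0.57, [383.1, 232.8, 23
[... 520 characters left out ...]
.4974, 0.7263], [0.0, 0.0, 0.0, 1.0]]
valve_key [(0.78, [306.8, 271.7, 21.2, 35.5]), (0.72, [339.0, 314.2, 25.3, 45.4])]
valve_knob [(0.59, [270.1, 189.8, 28.7, 28.3])]
valve_box [(0.76, [228.4, 173.1, 95.2, 80.7])]
key_stand [(0.59, [300.3, 304.2, 37.8, 27.8])]
ramekin [(0.7, [231.0, 242.4, 33.4, 23.7])]
tin [(0.61, [303.3, 181.2, 19.7, 27.7])]
burner_cap [(0.56, [245.1, 293.3, 37.1, 30.9]), (0.39, [270.1, 193.5, 31.2, 27.3])]
[[-5.64161022e-04 -9.72263295e-01 -2.33888365e-01  6.68114007e-02]
 [ 9.99999262e-01 -8.00068209e-04  9.13753648e-04  1.18657741e-05]
 [-1.07553578e-03 -2.33887677e-01  9.72263029e-01 -1.68970533e-01]
 [ 0.00000000e+00  0.00000000e+00  0.00000000e+00  1.00000000e+00]]
```

```bash
python3 - <<'E'
import cv2
a=cv2.imread("pics/scene0.png")[190:340,160:480]; b=cv2.imread("pics/side0.png")[160:380,200:400]
cv2.imwrite("pics/a.png",cv2.resize(a,None,fx=2.5,fy=2.5,interpolation=cv2.INTER_CUBIC)); cv2.imwrite("pics/b.png",cv2.resize(b,None,fx=2.7,fy=2.7,interpolation=cv2.INTER_CUBIC))
E
```

```text
(no output)
```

View pics/a.png

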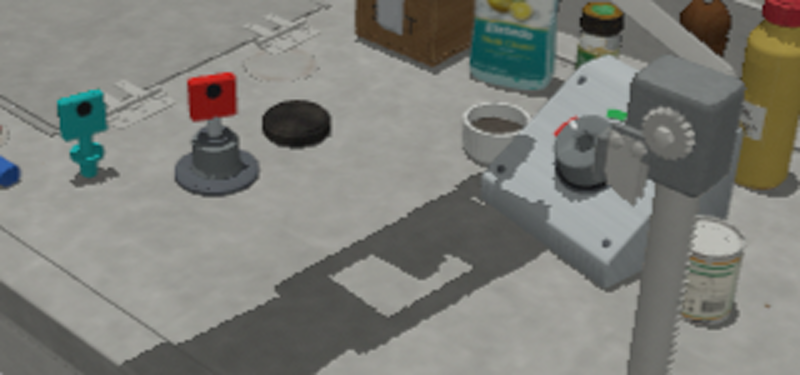

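View pics/b.png

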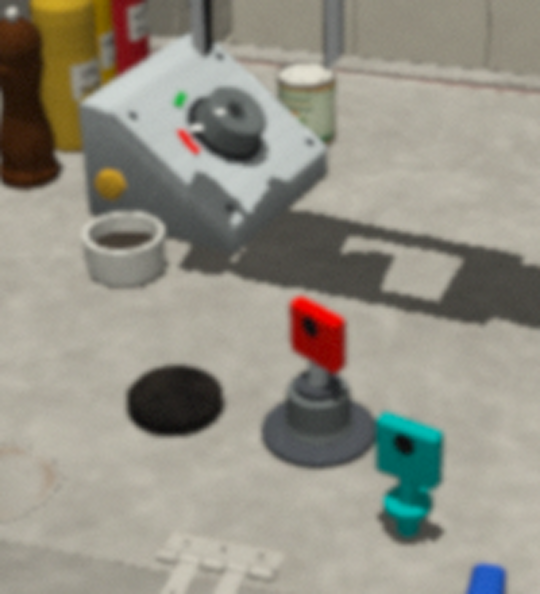

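View pics/wrist0.png

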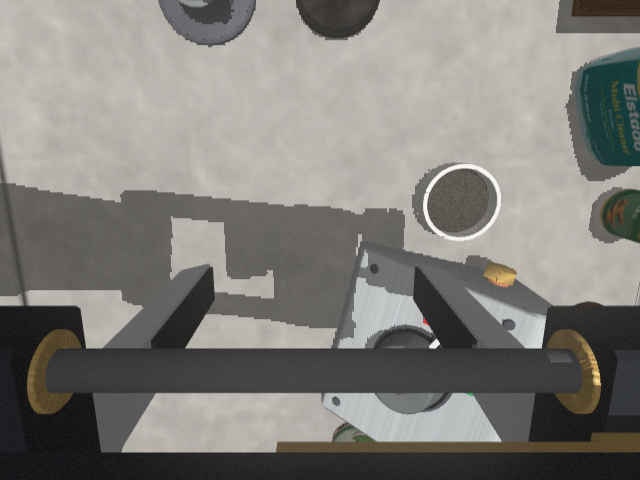

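The red key stands in its stand at scene (245,228) / side (318,285). The turquoise look-alike is at scene (193,236) / side (351,335), without a stand. The red one fits the name "red-handled, in its stand", and both enlarged crops show it clearly. In the wrist view the stand is at (207,15) and the knob at (412,370), partly hidden by the fingers. Next I fit the key pose from its paddle silhouettes.

```bash
cat > h.py <<'E'
import numpy as np, cv2, pickle
from scipy.optimize import minimize
from scipy.spatial.transform import Rotation as Ro
def wpose(o):
    T=np.eye(4); T[:3,:3]=Ro.from_euler('xyz',o["ee_rot"]).as_matrix(); T[:3,3]=o["tool_pos"]; return T
def cam(s,o=None):
    E=s["extrinsics"] if "extrinsics" in s else wpose(o)@s["hand_eye"]
    return np.array(s["camera_matrix"]),np.array(E)
def proj(P,c):
    K,E=c; q=(np.asarray(P)-E[:3,3])@E[:3,:3]; q=q@K.T; return q[:,:2]/q[:,2:]
def redmask(img,box,pad=8):
    h=cv2.cvtColor(img,cv2.COLOR_BGR2HSV); m=(((h[...,0]<8)|(h[...,0]>172))&(h[...,1]>140)&(h[...,2]>70)).astype(np.uint8)
    M=np.zeros_like(m); l,t,w,hh=[int(v) for v in box]; sl=np.s_[max(0,t-pad):t+hh+pad,max(0,l-pad):l+w+pad]; M[sl]=m[sl]; return M
BOX=np.array([[sx*.023,sy*.007,z] for sx in(-1,1) for sy in(-1,1) for z in(.046,.090)])
def hullmask(uv,S,off,shape):
    pts=((uv-off+.5)*S*16).astype(np.float32); h=cv2.convexHull(pts).astype(np.int32)
    M=np.zeros(shape,np.uint8); cv2.fillConvexPoly(M,h,1,shift=4); return M
def fitmasks(masks,cams,model,x0,steps,S=6):
    T=[]
    for m in masks:
        ys,xs=np.nonzero(m); off=np.array([xs.min()-12,ys.min()-12]); w,hh=xs.max()+12-off[0],ys.max()+12-off[1]
        c=m[max(off[1],0):off[1]+hh,max(off[0],0):off[0]+w]; off=np.maximum(off,0)
        up=cv2.resize(c.astype(np.float32),None,fx=S,fy=S,interpolation=cv2.INTER_LINEAR)>.5
        hp=cv2.convexHull(np.argwhere(up)[:,::-1].astype(np.int32)); b=np.zeros(up.shape,np.uint8); cv2.fillConvexPoly(b,hp,1); T.append((b,off))
    def cost(p):
        r=0
        for (b,off),c in zip(T,cams):
            a=hullmask(proj(model(p),c),S,off,b.shape); r+=1-(a&b).sum()/max(1,(a|b).sum())
        return r
    sim=np.vstack([x0]+[np.array(x0)+np.eye(len(x0))[i]*steps[i] for i in range(len(x0))])
    r=minimize(cost,x0,method='Nelder-Mead',options=dict(initial_simplex=sim,xatol=1e-5,fatol=1e-5,maxiter=600)); return r.x,r.fun
def keymodel(p): return BOX@Ro.from_euler('z',p[2]).as_matrix().T+[p[0],p[1],p[3] if len(p)>3 else .018]
def tri(uvs,cams):
    A=[];b=[]
    for uv,(K,E) in zip(uvs,cams):
        d=E[:3,:3]@np.linalg.solve(K,[*uv,1]); d/=np.linalg.norm(d); P=np.eye(3)-np.outer(d,d); A.append(P); b.append(P@E[:3,3])
    return np.linalg.lstsq(np.vstack(A),np.hstack(b),rcond=None)[0]
E
python3 - <<'E'
from h import *
sc,si=[pickle.load(open(f"{n}0.pkl","rb")) for n in("scene","side")]
bx=[[233.6,218.2,21.9,29.5],[306.8,271.7,21.2,35.5]]
ms=[redmask(s["img"],b) for s,b in zip((sc,si),bx)]; cs=[cam(sc),cam(si)]
uv=[np.argwhere(m).mean(0)[::-1] for m in ms]; P=tri(uv,cs); print(uv,P,[m.sum() for m in ms])
for y0 in np.radians([-60,-30,0,30,60,90]):
    p,f=fitmasks(ms,cs,keymodel,[P[0],P[1],y0],[.005,.005,.3]); print(np.round(p,4),np.degrees(p[2])%180,f)
print(fitmasks(ms,cs,keymodel,[*p[:3],.018],[.003,.003,.1,.003]))
for n,px in(("ram",[(357,243),(247.7,254)]),("cap",[(277,239),(263.6,308.7)]),("tin",[(443,300),(313,195)]),("box",[(403,259),(276,213)]),("knob",[(394,250),(284,204)])): print(n,tri(px,cs))
E
```

```text
[array([244.28975265, 228.23321555]), array([317.3134715 , 283.20466321])] [0.45918974 0.18756564 0.08690092] [np.uint64(283), np.uint64(386)]
[ 0.46    0.1879 -0.713 ] 139.14604981877278 0.27886201565430335
[ 0.4597  0.1882 -0.7091] 139.3718037519367 0.2789474437462557
[ 0.4599  0.188  -0.7171] 138.9140736649664 0.2762573024212678
[ 0.4597  0.1881 -0.7073] 139.47221012399234 0.2770240242145289
[0.4578 0.1879 1.6241] 93.05645369151902 0.7585838187249169
[0.4591 0.1879 1.5771] 90.3620133814473 0.7593646860835931
(array([0.45856231, 0.18796128, 1.57183517, 0.01902268]), np.float64(0.7572334770934239))
ram [0.67542964 0.01340277 0.0189701 ]
cap [0.57056856 0.19005908 0.00776038]
tin [ 0.59853383 -0.27067764  0.03856834]
box [ 0.65484327 -0.13375159  0.04960688]
knob [ 0.62888559 -0.12284889  0.0819616 ]
```

{"fn": "servo_tool", "kwargs": {"commands": [0.188,-0.09,0,0,0,-49,0.07,0.188,-0.09,0,0,0,-49,0.07,0.188,-0.09,0,0,0,-49,0.07,0.188,-0.09,0,0,0,-49,0.07,0.188,-0.09,0,0,0,-49,0.07,0.188,-0.09,0,0,0,-49,0.07]}}

```text
time: 1.6
tool_pos: [0.4598, 0.1884, 0.2166]
ee_rot: [3.141, 0.0, 2.426]
wrist_force: [0.1, 0.0, 0.1]
width: 0.0702
finger_force: 0.0
```

```bash
python3 - <<'E'
from bench import robot, snapshot, spotter
from h import *
o=robot.get_obs(); w=snapshot("wrist"); sc=snapshot("scene"); si=snapshot("side")
pickle.dump((o,w,sc,si),open("s1.pkl","wb")); print(o["time"],o["tool_pos"],np.degrees(o["ee_rot"]),o["joint_positions"])
for n,s in(("w",w),("sc",sc),("si",si)):
    for t in ["valve_key","valve_knob","valve_box"]:
        print(n,t,[(round(d["conf"],2),d["box"]) for d in spotter.trace(t,s)])
m=redmask(w["img"],[0,0,640,480]); print(m.sum(), cv2.boundingRect(m), w["camera_matrix"])
n,l,st,_=cv2.connectedComponentsWithStats(m); print(st[1:])
a=cv2.resize(sc["img"][200:320,330:470],None,fx=4,fy=4,interpolation=cv2.INTER_CUBIC)
b=cv2.resize(si["img"][165:265,215:335],None,fx=4,fy=4,interpolation=cv2.INTER_CUBIC)
c=np.zeros((520,800,3),np.uint8); c[:480,:400]=a[:,:400]; c[:400,400:]=b[:,:400]; cv2.imwrite("pics/c.png",c); cv2.imwrite("pics/w1.png",w["img"])
E
```

```text
1.6 [0.45984478 0.18835627 0.21662273] [1.79985483e+02 1.60946290e-02 1.38974377e+02] [ 2.74679996e-01 -3.17919449e-02  1.49237408e+00 -9.66634449e-05
  1.68064463e+00 -5.80094780e-01]
w valve_key [(0.7, [294.2, 194.0, 35.5, 69.7]), (0.6, [300.5, 17.8, 44.8, 74.9])]
w valve_knob []
w valve_box [(0.64, [229.6, 430.8, 20.9, 11.0])]
sc valve_key [(0.78, [232.7, 219.6, 22.0, 31.0]), (0.62, [179.3, 227.1, 21.2, 37.1])]
sc valve_knob [(0.89, [383.1, 234.2, 21.6, 32.2])]
sc valve_box [(0.87, [354.3, 210.3, 103.8, 92.7])]
si valve_key [(0.97, [337.8, 314.4, 28.7, 41.8]), (0.75, [305.2, 270.4, 21.3, 37.7])]
si valve_knob [(0.78, [269.7, 192.8, 23.8, 25.6])]
si valve_box [(0.8, [230.3, 173.2, 92.3, 82.2])]
1217 (297, 196, 29, 68) [[404.30997608   0.         313.47144514]
 [  0.         404.30997608 232.80297679]
 [  0.           0.           1.        ]]
[[ 297  196   29   68 1217]]
```

View pics/c.png

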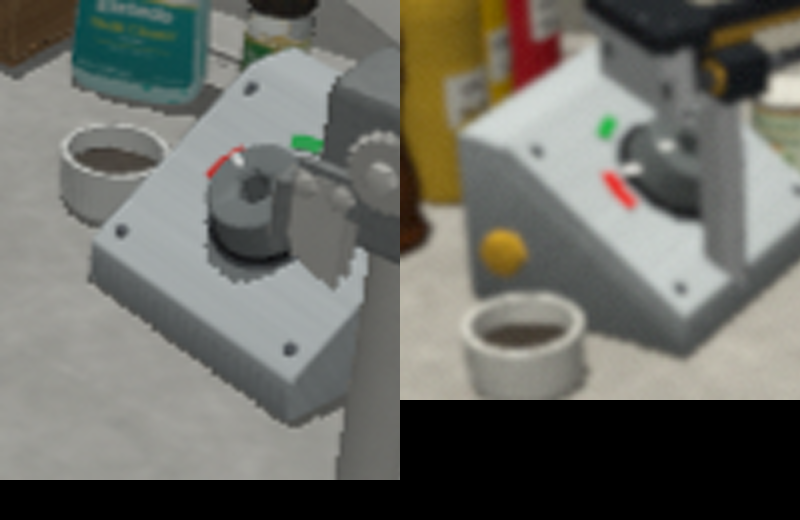

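View pics/w1.png

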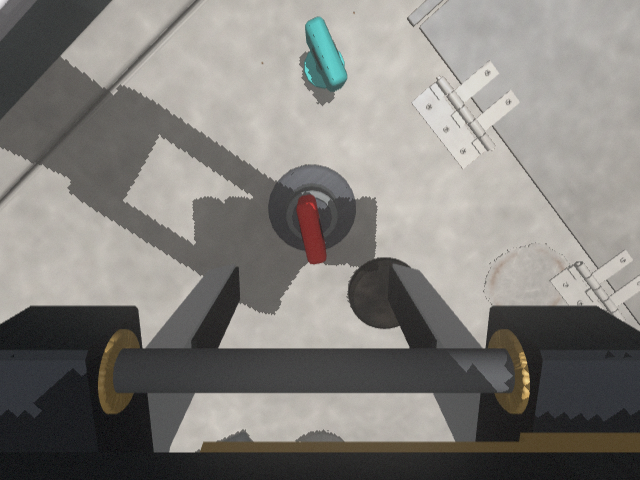

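The scene crop shows the knob face with its dark recess at crop (258,187) and the white pointer just beside the red arc. The wrist view shows the red paddle at (312,230) over the round stand at (312,208), with the turquoise key at (325,55) further off. I refine the key pose with the wrist image.

```bash
python3 - <<'E'
from h import *
o,w,sc,si=pickle.load(open("s1.pkl","rb"))
ms=[redmask(w["img"],[297,196,29,68])]; cs=[cam(w,o)]
print(fitmasks(ms,cs,keymodel,[.46,.188,-.71],[.004,.004,.1]))
ms+=[redmask(s["img"],b) for s,b in((sc,[232.7,219.6,22,31]),(si,[305,270,21,38]))]; cs+=[cam(sc),cam(si)]
print(fitmasks(ms[1:],cs[1:],keymodel,[.46,.188,-.71],[.004,.004,.1]))
print(fitmasks(ms,cs,keymodel,[.46,.188,-.71,.018],[.004,.004,.1,.003]))
E
```

```text
(array([ 0.45976995,  0.18581964, -0.53118318]), np.float64(0.12056529319996334))
(array([ 0.45955888,  0.18847577, -0.69780707]), np.float64(0.26851571697833443))
(array([ 0.45880364,  0.18645166, -0.54206127,  0.01731274]), np.float64(0.47777741202055335))
```

```bash
sed -i 's/(h\[...,1\]>140)&(h\[...,2\]>70)/(h[...,1]>90)\&(h[...,2]>25)/' h.py; python3 - <<'E'
from h import *
o,w,sc,si=pickle.load(open("s1.pkl","rb"))
ss=[w,sc,si]; bb=[[297,196,29,68],[232.7,219.6,22,31],[305,270,21,38]]; cs=[cam(w,o),cam(sc),cam(si)]
ms=[redmask(s["img"],b) for s,b in zip(ss,bb)]
out=[]
for i in range(3):
    p,f=fitmasks(ms[i:i+1],cs[i:i+1],keymodel,[.4598,.186,-.6],[.004,.004,.1]); print(i,p,np.degrees(p[2]),f,ms[i].sum(),cv2.boundingRect(ms[i]))
p,f=fitmasks(ms,cs,keymodel,[.4598,.186,-.6],[.004,.004,.1]); print(p,np.degrees(p[2]),f)
for i in range(3):
    uv=proj(keymodel(p),cs[i]); c=uv.mean(0); im=ss[i]["img"]; k=int(260//(60 if i==0 else 26)/1); k=5 if i==0 else 8
    x0,y0=(c-130/k).astype(int); x0=int(x0);y0=int(y0); d=int(260/k); cr=cv2.resize(im[y0-8:y0+d+8,x0:x0+d],None,fx=k,fy=k,interpolation=cv2.INTER_NEAREST)
    h=cv2.convexHull(((uv-[x0,y0-8]+.5)*k).astype(np.int32)); cv2.polylines(cr,[h],True,(255,255,255),1); out.append(cv2.resize(cr,(260,400)))
cv2.imwrite("pics/d.png",np.hstack(out))
E
```

```text
0 [ 0.45941955  0.18606398 -0.50784377] -29.097304783297087 0.07448732323049656 1350 (296, 195, 30, 69)
1 [ 0.45876831  0.18773829 -0.69656759] -39.9103833283199 0.09110107777454124 310 (235, 219, 20, 20)
2 [ 0.45991943  0.18803076 -0.56886645] -32.59364645650878 0.07747073093555534 455 (307, 270, 22, 29)
[ 0.45951636  0.18616303 -0.51434032] -29.469529538500954 0.31422233447805803
```

View pics/d.png

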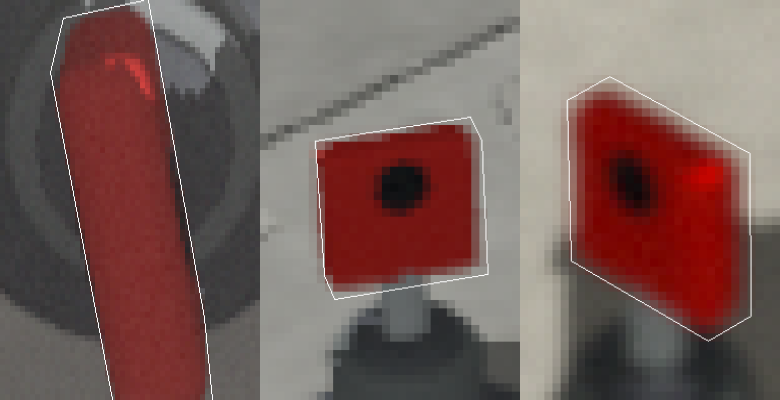

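{"fn": "servo_tool", "kwargs": {"commands": [-0.001,-0.0016,0.05,0,0,-11,0.06,-0.001,-0.0016,0.1,0,0,-11,0.06,-0.001,-0.0016,0.138,0,0,-11,0.06,-0.001,-0.0016,0.138,0,0,-11,0.06,-0.001,-0.0016,0.138,0,0,-11,0.06,-0.001,-0.0016,0.138,0,0,-11,0.0,-0.001,-0.0016,0.138,0,0,-11,0.0,-0.001,-0.0016,0.138,0,0,-11,0.0,-0.001,-0.0016,0.138,0,0,-11,0.0,-0.001,-0.0016,0.138,0,0,-11,0.0]}}

```text
time: 3.45
tool_pos: [0.4597, 0.1861, 0.0785]
ee_rot: [3.142, 0.0, 2.618]
wrist_force: [-1.2, -1.4, -1.9]
width: 0.0136
finger_force: 30.0
```

{"fn": "servo_tool", "kwargs": {"commands": [0,0,-0.04,0,0,0,0,0,0,-0.1,0,0,0,0,0,0,-0.15,0,0,0,0,0,0,-0.15,0,0,0,0]}}

```text
time: 3.95
tool_pos: [0.4619, 0.1868, 0.2335]
ee_rot: [3.135, 0.007, 2.618]
wrist_force: [0.3, 1.2, -1.7]
width: 0.0138
finger_force: 30.0
```

```bash
cat >> h.py <<'E'
def toolR(psi,twist,tilt=np.radians(35)):
    s,c=np.sin(tilt),np.cos(tilt); B=np.array([[0,1,0],[c,0,s],[s,0,-c]]).T
    return Ro.from_euler('z',psi).as_matrix()@B@Ro.from_euler('z',twist).as_matrix()
def togo(o,R,p):
    T=wpose(o); d=T[:3,:3].T@(np.asarray(p)-T[:3,3]); rv=np.degrees(Ro.from_matrix(T[:3,:3].T@R).as_rotvec()); return np.round(d*1000,1),np.round(rv,2)
E
python3 - <<'E'
from bench import robot, snapshot
from h import *
o=robot.get_obs(); w=snapshot("wrist"); sc=snapshot("scene"); si=snapshot("side"); pickle.dump((o,w,sc,si),open("s2.pkl","wb"))
print(o["tool_pos"],o["finger_force"],o["width"],o["wrist_force"])
for q in(-.7,-.5):
    R=toolR(np.radians(-15),q); p=np.array([.625,-.123,.095])-.17*R[:,2]; print(p,togo(o,R,p))
E
```

```text
[0.46191455 0.18676068 0.23354632] 29.997219172219047 0.013760285389095498 [ 0.3090036   1.24049928 -1.72937543]
[ 0.53081451 -0.09776307  0.23425585] (array([-201.9, -212. ,   -0.8]), array([-18.56, -29.71,  33.73]))
[ 0.53081451 -0.09776307  0.23425585] (array([-201.9, -212. ,   -0.8]), array([-21.68, -28.04,  44.82]))
```

{"fn": "servo_tool", "kwargs": {"commands": [-0.202,-0.212,0,-18.6,-29.7,33.7,0,-0.202,-0.212,0,-18.6,-29.7,33.7,0,-0.202,-0.212,0,-18.6,-29.7,33.7,0,-0.202,-0.212,0,-18.6,-29.7,33.7,0,-0.202,-0.212,0,-18.6,-29.7,33.7,0,-0.202,-0.212,0,-18.6,-29.7,33.7,0,-0.202,-0.212,0,-18.6,-29.7,33.7,0,-0.202,-0.212,0,-18.6,-29.7,33.7,0]}}

```text
time: 5.1
tool_pos: [0.5287, -0.0972, 0.2279]
ee_rot: [2.661, 0.376, 1.92]
wrist_force: [0.1, 0.1, -1.2]
width: 0.0139
finger_force: 30.0
```

```bash
python3 - <<'E'
from bench import robot, snapshot, spotter
from h import *
o=robot.get_obs(); w=snapshot("wrist"); sc=snapshot("scene"); si=snapshot("side"); pickle.dump((o,w,sc,si),open("s3.pkl","wb"))
print(o["tool_pos"],np.degrees(o["ee_rot"]),o["joint_positions"])
for n,s in(("w",w),("sc",sc),("si",si)): print(n,[(round(d["conf"],2),d["box"]) for d in spotter.trace("valve_knob",s)])
cv2.imwrite("pics/w3.png",w["img"])
a=cv2.resize(sc["img"][200:310,330:460],None,fx=3,fy=3,interpolation=cv2.INTER_CUBIC); b=cv2.resize(si["img"][165:265,215:335],None,fx=3.3,fy=3.3,interpolation=cv2.INTER_CUBIC)
c=np.zeros((600,800,3),np.uint8); wz=cv2.resize(w["img"][150:350,140:500],(450,250)); c[:330,:390]=a; c[:330,400:796]=b; c[340:590,:450]=wz; cv2.imwrite("pics/e.png",c)
E
```

```text
[ 0.52874265 -0.09722282  0.22790882] [152.47205028  21.55840704 110.0040228 ] [-0.29987155 -0.37408666  1.86901028  0.02281344  1.04602819 -0.74752756]
w [(0.74, [277.1, 178.6, 80.5, 62.9]), (0.34, [281.1, 231.4, 63.2, 117.4])]
sc [(0.78, [383.5, 233.6, 20.6, 33.6])]
si [(0.68, [269.0, 189.7, 30.6, 29.8])]
```

View pics/w3.png

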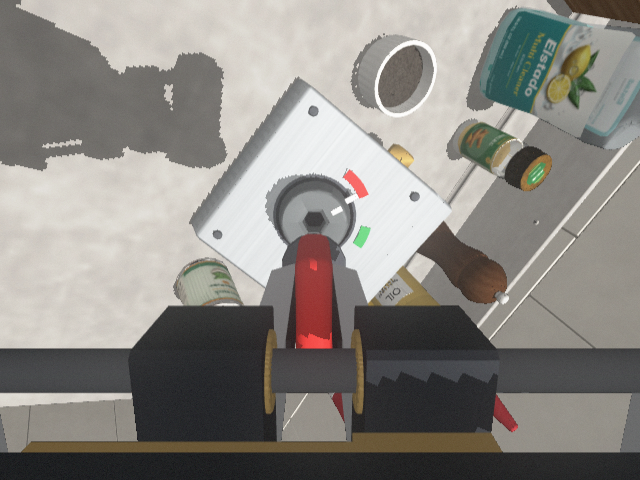

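The wrist view shows the sloping face squarely: recess at (315,220), white pointer at (340,210) near the end of the red arc, green arc at (362,236). The key's paddle hides its own tip. I look at an enlarged crop to measure the knob's centre and hexagon.

```bash
python3 - <<'E'
from h import *
o,w,sc,si=pickle.load(open("s3.pkl","rb"))
c=np.zeros((600,800,3),np.uint8)
c[:600,:600]=cv2.resize(w["img"][165:265,265:365],(600,600),interpolation=cv2.INTER_CUBIC)
c[:300,600:]=cv2.resize(sc["img"][225:270,378:408],(200,300),interpolation=cv2.INTER_CUBIC)
c[300:,600:]=cv2.resize(si["img"][185:230,268:298],(200,300),interpolation=cv2.INTER_CUBIC)
cv2.imwrite("pics/f.png",c)
E
```

```text
(no output)
```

View pics/f.png

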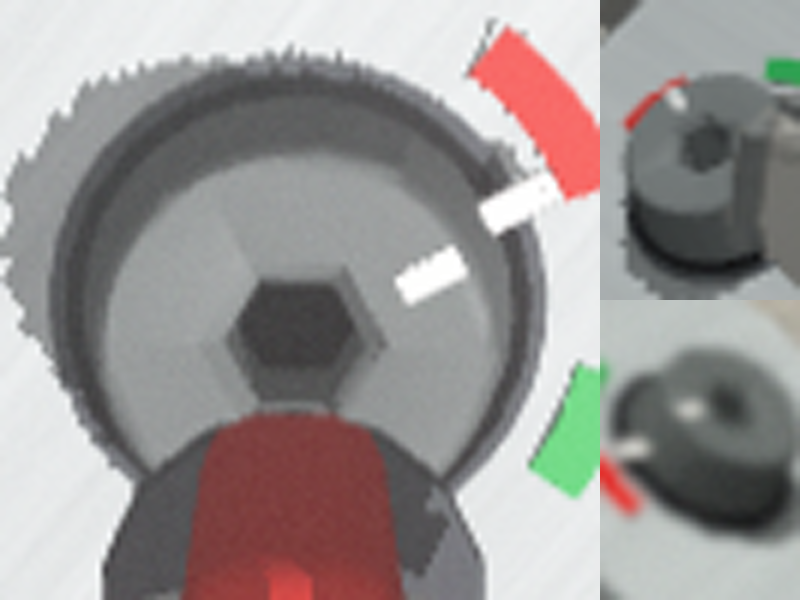

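```bash
cat > k.py <<'E'
from h import *
o,w,sc,si=pickle.load(open("s3.pkl","rb")); cw=cam(w,o); K,E=cw
def ray(uv): return E[:3,:3]@np.linalg.solve(K,[*uv,1])
def hit(uv,p0,n): d=ray(uv); return E[:3,3]+d*((p0-E[:3,3])@n)/(d@n)
f=lambda X,Y:((X+.5)/6-.5+265,(Y+.5)/6-.5+165)
E
python3 - <<'E'
from k import *
print("tri", tri([f(306,338),(393.6,246.6),(287.8,199.6)],[cw,cam(sc),cam(si)]), tri([(393.6,246.6),(287.8,199.6)],[cam(sc),cam(si)]))
g=cv2.cvtColor(w["img"],cv2.COLOR_BGR2GRAY); S=[]
for u,v in((313,111),(415,197),(217,234)):
    r=255-g[v-8:v+9,u-8:u+9].astype(float); r=np.clip(r-r.max()*.5,0,None); yy,xx=np.mgrid[v-8:v+9,u-8:u+9]; S.append(((r*xx).sum()/r.sum(),(r*yy).sum()/r.sum()))
print(S)
ez=np.array([0,0,1.])
for h in(.03,.05):
    A,C=hit(S[0],np.array([0,0,h]),ez),hit(S[2],np.array([0,0,h]),ez); d=A-C; psi=np.arctan2(d[1],d[0])-np.pi/2; print("psi",np.degrees(psi),np.linalg.norm(d))
c=hit(f(306,338),np.array([0,0,.095]),ez); print("socket by z=.095",c)
zk=np.array([-np.sin(.6109)*np.cos(psi),-np.sin(.6109)*np.sin(psi),np.cos(.6109)])
fp=c-.027*zk; Q=[hit(s,fp,zk) for s in S]; print("face screws",np.round(Q,4),np.linalg.norm(Q[0]-Q[2]),np.linalg.norm(Q[0]-Q[1]), "angle",(Q[1]-Q[0])@(Q[2]-Q[0])/np.linalg.norm(Q[0]-Q[2])/np.linalg.norm(Q[0]-Q[1]), "mid BC",(Q[1]+Q[2])/2, "fp",fp)
R=toolR(psi,0); H=np.array([hit(f(*q),c,zk) for q in((253,278),(348,267),(387,345),(345,408),(252,400),(226,335))])
L=(H-c)@R; print("hex in untwisted tool xy mm",np.round(L*1000,1)); m=L.mean(0)
a=np.degrees(np.arctan2(L[:,1]-m[1],L[:,0]-m[0])); print("corner angles",a, a%60, np.hypot(*(L-m)[:,:2].T)*1000)
for q,pl in(((430,277),c),((520,206),fp)):
    l=(hit(f(*q),pl,zk)-c)@R; print("pointer ang",np.degrees(np.arctan2(l[1]-m[1],l[0]-m[0])))
# held key check
T=wpose(o); g8=np.array([0,0,-.008]); 
key=lambda P,dz: (np.array([[-p[0],p[1],.060+dz-p[2]] for p in P]))@T[:3,:3].T+T[:3,3]
print("paddle far end",proj(key([[-.023,-.007,.046],[-.023,.007,.046],[-.023,-.007,.09],[-.023,.007,.09]],0),cw))
m=redmask(w["img"],[280,225,60,60],0); 
for v in(236,240,250,260,270,280): x=np.nonzero(m[v])[0]; print(v,x.min() if len(x) else None,x.max() if len(x) else None)
E
```

```text
tri [ 0.62067338 -0.12436124  0.0946088 ] [ 0.62030134 -0.12511874  0.09466057]
[(np.float64(312.5285714285714), np.float64(110.64455205811139)), (np.float64(413.56649014416007), np.float64(195.86084142394822)), (np.float64(216.89312977099237), np.float64(233.88860616341532))]
psi -13.365040393529778 0.143928655512449
psi -13.365040393529778 0.13472544454873905
socket by z=.095 [ 0.62077722 -0.12337234  0.095     ]
face screws [[ 0.6044 -0.0495  0.0389]
 [ 0.6967 -0.0714  0.1053]
 [ 0.5721 -0.1856  0.0389]] 0.13981167946211226 0.11573783467719688 angle -0.0009208155045066973 mid BC [ 0.6343966  -0.1284605   0.07214071] fp [ 0.63584511 -0.1269523   0.07288343]
hex in untwisted tool xy mm [[  2.  -11.1   0. ]
 [ 11.5  -1.8   0. ]
 [  6.4   9.4  -0. ]
 [ -4.4  10.6  -0. ]
 [-11.8  -0.3   0. ]
 [ -6.8  -8.9   0. ]]
corner angles [ -77.13436012   -7.09908555   54.75545774  109.35105281  179.4919367
 -126.08891392] [42.86563988 52.90091445 54.75545774 49.35105281 59.4919367  53.91108608] [11.02780512 12.11595527 11.9561431  11.63413948 11.2599492  10.63348165]
pointer ang 24.38504872230177
pointer ang 26.585979888065477
paddle far end [[297.78054061 231.77389141]
 [327.90063514 231.77919863]
 [293.18453188 260.18237505]
 [332.18099565 260.18848309]]
236 303 324
240 300 327
250 297 329
260 296 330
270 295 332
280 295 332
```

```bash
cat >> h.py <<'E'
PSI=np.radians(-13.4); SOCK=np.array([.6207,-.1238,.0948])
def plan(o,tw,d):
    R=toolR(PSI,np.radians(tw)); return togo(o,R,SOCK-R[:,2]*d)
def err(o,tw):
    R=toolR(PSI,np.radians(tw)); T=wpose(o); l=R.T@(T[:3,3]-SOCK); return "tool-in-socket(mm)",np.round(l*1000,1),"rot",np.round(np.degrees(Ro.from_matrix(R.T@T[:3,:3]).as_rotvec()),2)
E
python3 - <<'E'
from k import *
from bench import robot
o=robot.get_obs(); print(o["time"],o["tool_pos"]); print(plan(o,-65,.0725),plan(o,-5,.0725))
R=toolR(PSI,0); zk=-R[:,2]; fp=SOCK-.027*zk
for n,q in(("red0",(487,52)),("red.5",(585,192)),("g1.1",(583,368)),("g1.5",(553,482)),("ptr",(520,206))):
    l=(hit(f(*q),fp,zk)-SOCK)@R; print(n,np.degrees(np.arctan2(l[1],l[0])),np.hypot(l[0],l[1]))
l=(hit(f(430,277),SOCK,zk)-SOCK)@R;print(np.degrees(np.arctan2(l[1],l[0])))
E
```

```text
5.4 [ 0.52886212 -0.09790498  0.22869092]
(array([-3. ,  0.2, 91.9]), array([ -1.14,   0.27, -25.97])) (array([-3. ,  0.2, 91.9]), array([-0.85,  0.81, 34.03]))
red0 -3.764028052957119 0.04591542954395264
red.5 28.929725078929913 0.04477190714481326
g1.1 64.4836065964876 0.043191259502231356
g1.5 87.46216313302496 0.04718218756170649
ptr 26.276501046760483 0.035092856577688805
23.853872180567286
```

{"fn": "servo_tool", "kwargs": {"commands": [-0.003,0,0.04,-1.1,0.3,-26,0,-0.003,0,0.075,-1.1,0.3,-26,0,-0.003,0,0.092,-1.1,0.3,-26,0,-0.003,0,0.092,-1.1,0.3,-26,0,-0.003,0,0.092,-1.1,0.3,-26,0]}}

```text
time: 6.02
tool_pos: [0.5802, -0.1149, 0.1549]
ee_rot: [2.854, 0.547, 2.388]
wrist_force: [0.3, 1.0, -0.9]
width: 0.0139
finger_force: 30.0
```

```bash
python3 - <<'E'
from h import *
from bench import robot,snapshot
o=robot.get_obs(); w=snapshot("wrist"); sc=snapshot("scene"); si=snapshot("side"); pickle.dump((o,w,sc,si),open("s4.pkl","wb"))
print(o["time"],o["joint_positions"],o["wrist_force"]); print(err(o,-65)); print(plan(o,-65,.0605))
c=np.zeros((480,800,3),np.uint8); c[:,:480]=cv2.resize(w["img"][130:330,220:420],(480,480),interpolation=cv2.INTER_CUBIC)
for i,(s,u,v) in enumerate(((sc,393,240),(si,288,195))): c[i*240:i*240+240,480:]=cv2.resize(s["img"][v-24:v+24,u-32:u+32],(320,240),interpolation=cv2.INTER_CUBIC)
cv2.imwrite("pics/g.png",c)
E
```

```text
6.025 [-0.31890487 -0.20561519  1.89501699  0.06411296  0.8434804  -1.24542672] [ 0.27215783  1.00284218 -0.86035342]
('tool-in-socket(mm)', array([ -0.7,  -0.4, -73. ]), 'rot', array([ 0.03, -0.05,  0.08]))
(array([ 0.8,  0.4, 12.5]), array([-0.03,  0.05, -0.08]))
```

View pics/g.png

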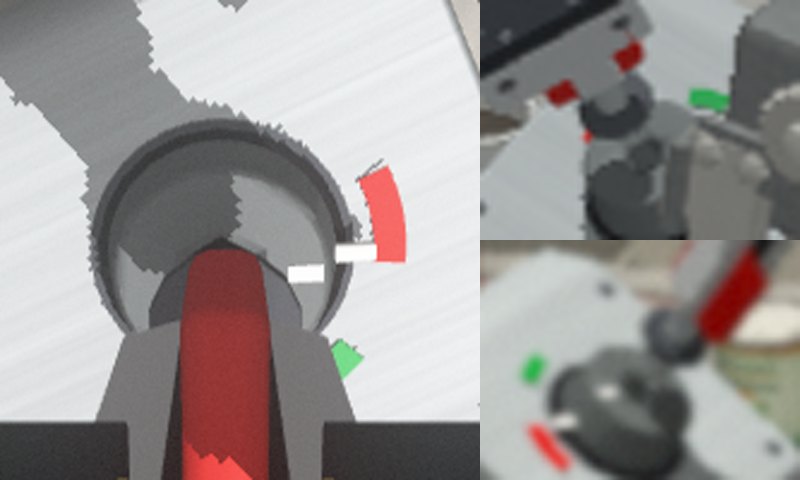

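The key tip is over the recess: the dark collar shows under the paddle, centred at crop (225,290), and the scene and side crops show it just outside the knob. I advance in stages while watching the force.

{"fn": "servo_tool", "kwargs": {"commands": [0.0008,0.0004,0.008,0,0,0,0,0.0008,0.0004,0.013,0,0,0,0,0.0008,0.0004,0.016,0,0,0,0,0.0008,0.0004,0.019,0,0,0,0,0.0008,0.0004,0.019,0,0,0,0]}}

```text
time: 6.8
tool_pos: [0.5903, -0.1169, 0.1378]
ee_rot: [2.855, 0.546, 2.39]
wrist_force: [-0.4, -0.6, -2.5]
width: 0.0137
finger_force: 30.0
```

```bash
cat > st.py <<'E'
import sys
from h import *
from bench import robot
o=robot.get_obs(); R=wpose(o)[:3,:3]
print(o["time"],"F tool",np.round(R.T@o["wrist_force"],1),"M tool",np.round(R.T@o["wrist_torque"],2),o["width"],o["joint_positions"][5]); print(err(o,float(sys.argv[1])))
E
python3 st.py -65
```

```text
6.8 F tool [ 1.2 -1.3  1.9] M tool [0.3  0.28 0.04] 0.013668327292925485 -1.2449317258825845
('tool-in-socket(mm)', array([  0.7,  -0.6, -53.1]), 'rot', array([0.09, 0.02, 0.03]))
```

{"fn": "servo_tool", "kwargs": {"commands": [0,0,0.004,0,0,0,0,0,0,0.008,0,0,0,0,0,0,0.011,0,0,0,0,0,0,0.013,0,0,0,0,0,0,0.014,0,0,0,0,0,0,0.014,0,0,0,0]}}

```text
time: 7.55
tool_pos: [0.5978, -0.1187, 0.1269]
ee_rot: [2.855, 0.546, 2.39]
wrist_force: [-4.6, -0.5, 2.5]
width: 0.0142
finger_force: 30.0
```

```bash
python3 st.py -65
```

```text
7.55 F tool [ 1.3 -2.3 -4.6] M tool [0.65 0.42 0.  ] 0.014205334192526863 -1.2453632558027987
('tool-in-socket(mm)', array([  0.6,  -0.6, -39.8]), 'rot', array([0.09, 0.02, 0.01]))
```

{"fn": "servo_tool", "kwargs": {"commands": [0,0,0.002,0,0,0,0,0,0,0.004,0,0,0,0,0,0,0.004,0,0,0,0]}}

```text
time: 7.92
tool_pos: [0.5989, -0.1191, 0.127]
ee_rot: [2.857, 0.547, 2.392]
wrist_force: [-28.9, 4.0, 22.3]
width: 0.0138
finger_force: 30.0
```

```bash
python3 st.py -65; python3 - <<'E'
from bench import robot,snapshot
from h import *
sc=snapshot("scene"); si=snapshot("side"); w=snapshot("wrist"); pickle.dump((robot.get_obs(),w,sc,si),open("s5.pkl","wb"))
c=np.zeros((480,800,3),np.uint8); c[:,:480]=cv2.resize(w["img"][130:330,220:420],(480,480),interpolation=cv2.INTER_CUBIC)
for i,(s,u,v) in enumerate(((sc,393,240),(si,288,195))): c[i*240:i*240+240,480:]=cv2.resize(s["img"][v-24:v+24,u-32:u+32],(320,240),interpolation=cv2.INTER_CUBIC)
cv2.imwrite("pics/i.png",c)
E
```

```text
7.925 F tool [  8.8  -7.3 -34.9] M tool [1.75 1.94 0.06] 0.01382922529199142 -1.2454059474217978
('tool-in-socket(mm)', array([ -0.4,  -0.4, -39.2]), 'rot', array([ 0.14,  0.02, -0.07]))
```

View pics/i.png

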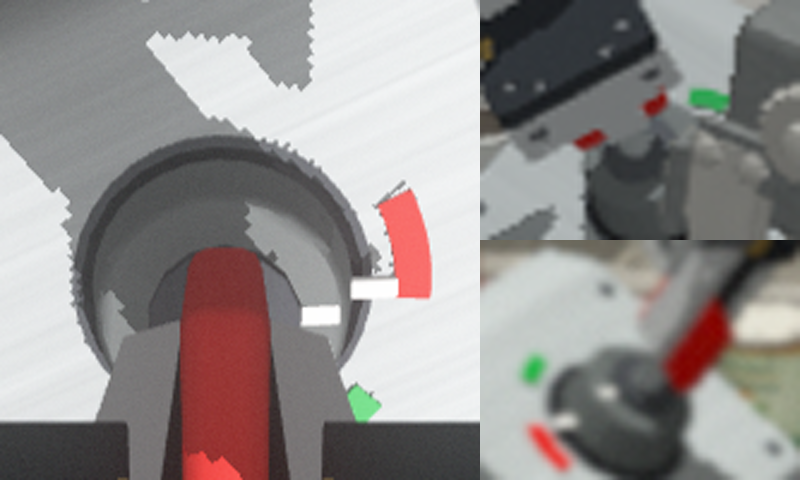

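The collar sits flat on the knob: there is no gap in the scene or side crops, and motion stopped hard at 39.2 mm against 38.5 mm expected. The pointer is still by the red end at crop (375,288). I ease the push a little and turn clockwise, which is +z of the tool.

{"fn": "servo_tool", "kwargs": {"commands": [0,0,-0.002,0,0,0,0,0,0,-0.002,0,0,7,0,0,0,-0.002,0,0,14,0,0,0,-0.002,0,0,21,0,0,0,-0.002,0,0,28,0,0,0,-0.002,0,0,35,0,0,0,-0.002,0,0,42,0,0,0,-0.002,0,0,48,0,0,0,-0.002,0,0,48,0]}}

```text
time: 9.2
tool_pos: [0.5981, -0.1198, 0.1267]
ee_rot: [2.554, 0.171, 1.581]
wrist_force: [-16.2, -1.1, 12.8]
width: 0.0137
finger_force: 30.0
```

```bash
python3 st.py -17; cat > ptr.py <<'E'
from h import *
from bench import robot,snapshot
o=robot.get_obs(); w=snapshot("wrist"); sc=snapshot("scene"); si=snapshot("side"); pickle.dump((o,w,sc,si),open("last.pkl","wb"))
R=toolR(PSI,0); zk=-R[:,2]
# rectify the face plane (27 mm below the socket plane) and socket plane on polar grids, white = bright and unsaturated
for nm,s,c in(("w",w,cam(w,o)),("sc",sc,cam(sc)),("si",si,cam(si))):
    h=cv2.cvtColor(s["img"],cv2.COLOR_BGR2HSV)
    for pn,dz,rs in(("flange",.027,(.0325,.0335)),("top",0,(.019,.022,.024)),("arc",.027,(.043,.045))):
        out=[]
        for a in range(-20,120,2):
            t=np.radians(a); P=[SOCK-zk*dz+R@[r*np.cos(t),r*np.sin(t),0] for r in rs]
            px=np.array([h[int(round(v)),int(round(u))] for u,v in proj(P,c)]).astype(int)
            hm=np.median(px,0)
            ch='R' if hm[1]>110 and (hm[0]<10 or hm[0]>170) else 'G' if hm[1]>90 and 40<hm[0]<80 else 'W' if hm[2]>200 and hm[1]<40 else '.'
            out.append(ch)
        print(nm,pn,"".join(out))
E
python3 ptr.py
```

```text
9.2 F tool [ -3.1  -6.6 -19.3] M tool [ 1.89 -0.71  0.02] 0.01365075341106732 -0.40693269383572617
('tool-in-socket(mm)', array([ -1.2,  -0.9, -39.3]), 'rot', array([ 0.13, -0.17, -0.03]))
w flange ...............................................WWWW...................
w top .............................................WWWWWW...................
w arc WWWWWWWWRRRRRRRRRRRRRRRRRWWWWWWWWWWWWWWWWW.GGGG...GGGGGWWWWWWWWWWWWWW.
sc flange .....................RRRRRRRRRRRRR....................................
sc top .....................RRRRRRRRRRRRRRRRRRRRRR.RR........................
sc arc ....................RRRRRRRRRRRR........WW.G.GGGGGGGG.................
si flange ......................................................................
si top ......................................................................
si arc .........RRRRRRRRRRRRRR.R..........WW......GGGGGGGG....WWWWW.....WWW..
```

The pointer reads about 76° on the dial against a green arc of 64–88°, so the knob is near 1.3 rad. I hold briefly, ease the push, open the fingers and back out.

{"fn": "servo_tool", "kwargs": {"commands": [0,0,0,0,0,0,0,0,0,0,0,0,0,0,0,0,-0.001,0,0,0,0,0,0,-0.001,0,0,0,0.02,0,0,-0.001,0,0,0,0.05,0,0,-0.001,0,0,0,0.05,0,0,-0.001,0,0,0,0.05,0,0,-0.001,0,0,0,0.05]}}

```text
time: 10.35
tool_pos: [0.5986, -0.1185, 0.1255]
ee_rot: [2.553, 0.169, 1.582]
wrist_force: [-0.5, 0.4, -0.7]
width: 0.0495
finger_force: 0.0
```

```bash
python3 st.py -17
```

```text
10.35 F tool [ 0.5 -0.8  0.2] M tool [0.22 0.05 0.  ] 0.04952152295808873 -0.40763860429432475
('tool-in-socket(mm)', array([  0.3,  -0.9, -38.2]), 'rot', array([ 0.06, -0.02,  0.02]))
```

{"fn": "servo_tool", "kwargs": {"commands": [0,0,-0.02,0,0,0,0.05,0,0,-0.05,0,0,0,0.05,0,0,-0.09,0,0,0,0.05,0,0,-0.13,0,0,0,0.05,0,0,-0.13,0,0,0,0.05,0,0,-0.13,0,0,0,0.05]}}

```text
time: 11.1
tool_pos: [0.526, -0.1012, 0.2309]
ee_rot: [2.554, 0.168, 1.582]
wrist_force: [0.6, 0.1, -0.2]
width: 0.0496
finger_force: 0.0
```

```bash
python3 st.py -17; python3 ptr.py | grep -E "^w|arc"; python3 - <<'E'
from h import *
o,w,sc,si=pickle.load(open("last.pkl","rb")); z=toolR(PSI,0)
# fit paddle with the key seated: free twist, tilt, axial offset; wrist view
def model(p):
    R=z@Ro.from_euler('z',np.radians(p[0])).as_matrix()@Ro.from_rotvec([p[1],p[2],0]).as_matrix()
    B=BOX-[0,0,.022]; B=B*[-1,1,-1]; return SOCK+B@R.T-z[:,2]*p[3]+0*p[0]
m=[]; c=[]; 
for s,k in((w,cam(w,o)),(sc,cam(sc)),(si,cam(si))):
    uv=proj(model([-17,0,0,0]),k); l,t=uv.min(0); r,b=uv.max(0); M=redmask(s["img"],[l,t,r-l,b-t],6)
    print(np.round([l,t,r-l,b-t]),cv2.boundingRect(M),M.sum())
    m.append(M); c.append(k)
print(fitmasks(m[:1],c[:1],model,[-17,0,0,0],[6,.06,.06,.004]))
E
```

```text
11.1 F tool [0.1 0.4 0.5] M tool [0.26 0.06 0.01] 0.049593723225176786 -0.4072516543189979
('tool-in-socket(mm)', array([   0.5,   -1.6, -167.4]), 'rot', array([ 0.14, -0.  ,  0.03]))
w flange ..............................................WWWW....................
w top .............................................WWWWWW...................
w arc WWWWWWW..RRRRRRRRRRRRRRRRWWWWWWWWWWWWWWWWW.GGGGGGGGGGG.WWWWWWWWWWWWWWW
sc arc ................RRRRRRRRRRRRRRR..........W.G.GGGGGGG..................
si arc .........RRRRRRRRRRRRRR.R..................GGGGGGGG.....W.............
[305. 194.  21.  75.] (303, 197, 22, 72) 1396
[372. 224.  28.  21.] (373, 226, 25, 19) 278
[287. 175.  19.  26.] (289, 176, 17, 25) 179
(array([-1.55194721e+01, -1.93905496e-02, -1.50705648e-02,  2.04321211e-03]), np.float64(0.07309534019439679))
```

```bash
python3 -c "
from bench import close_job; print(close_job())"
```

```text
the job is handed in; nothing more can be done
None
```

The job is handed in, with no verdict returned: the red key is fully seated in the knob and released, tilted about 1.4° off the knob's axis. The pointer reads about 1.3 rad, inside the green arc. The fingers were kept clear of the box and the dish, tin and burner cap (not re-measured at the end), and the arm finished at about 11 s.

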